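Refit the service cover of an open housing

ROBOT

A 7-joint arm with a two-finger parallel gripper is mounted at the origin on the work surface. World frame = base frame: x ahead of the robot, y to its left, z up, the work surface at z = 0. Lengths are in m, angles in rad, forces in N, time in s.
With the tool pointing down it reaches from about 0.425 to 0.875 m from the base axis. Payload 9.9 kg.
Tool frame: the origin (TCP) lies at the very end of the fingers, on their centre line; the grasp point (between the pads) lies 19 mm behind it (pinch_z is the distance from the TCP to the grasp point, in m); z points along the fingers, x is the direction in which the jaws open and shut, and the axes are right-handed (so a half turn about z gives the same grasp; the last joint's range is limited). The gripper opens to 85 mm and grips with 20 to 120 N. Pads are 22 mm wide; open, the fingers measure 114 mm over their backs; the gripper's body (76 mm by 85 mm) begins 54 mm behind the grasp point. The pads swing forward as they close: fully open they stand 13 mm farther back than shut.
Start: joints at [-1.355, 0.576, 0.025, 1.437, -0.015, 1.129, -0.057], TCP at [0.199, 0.645, 0.231] pointing down, gripper open.
Joint ranges: [-2.76, 2.76], [-0.34, 2.15], [-1.52, 1.57], [0.19, 2.46], [-1.09, 4.23], [0.17, 1.99], [-2.82, 2.82]. Speed limits (rad/s): [2.22, 2.22, 3.01, 3.01, 3.14, 3.14, 3.14].

INTERFACE

Orientations are given as [roll, pitch, yaw] about the fixed x, y, z axes, in that order (R = Rz(yaw) Ry(pitch) Rx(roll)).
In Python, from cell import * gives the robot as it stands. The module is installed in compiled form; this text tells all that it offers.
- The arm moves only by the tool jog_arm, never from a script. Its argument "increments" is a list of rows, each a list of 3 entries, a list of its own where there are three numbers: the closure in counts, from 0 (fully open) to 255 (shut), then the shift along the tool's x, y, z in mm, then the turn, a rotation vector about the tool's x, y, z in degrees. A call has 1 to 12 rows; each row is the pose to reach, as a shift and turn from the pose commanded when the call began, along the tool's axes at that moment; what a row does not reach only later rows make up. A row lasts 1/8 s, in which the tool goes at most 62.5 mm and 10.7 degrees, less where a joint would pass 70% of its speed; a pose out of reach is approached as far as the arm can. A call with a gripper value outside its range is refused whole. The fingers move at their own pace and stop on an object; the grip force is fixed at half the most. Time passes only in rows, so rows that repeat a pose let the fingers close. It gives the time, the measured TCP pose, the force and the opening at its end, in the units of the state.
- read_state(): the state, without advancing time (a new reading comes with each control period).
- grab_frame(name): name is "scene" or "top"; returns a dict with "pixels" (384x512x3 uint8, red, green, blue), "mtx" (3x3 intrinsics, pixels), "origin" and "orientation" of the camera in the world. Camera axes: x right, y down, z forward; pixel columns grow to the right and rows downward; lengths in m; the calibration is good to about 2 mm. A picture is of the moment at which its call begins. There is no depth.
- finish_job(): hands the job in, once; it reports no verdict.
Trained networks look in the newest picture that a camera, given by its name, has taken for a name from the list of things; names that differ only in an ending like _2 or _b are one class to them, and where a whole thing is asked for, a point or a joint stands for the part that bears it (a point fixed in the world has none). Each returns a list of dicts, best first, with "score" (0 to 1); they miss things now and then, are a little off and sometimes report something else, mostly with a low value. They report only what shows in the picture. A call takes as long as a camera call. They do not tell look-alikes from the thing itself.
- recognise(thing, camera): "extent" ([left, top, right, bottom] in pixels, round what is visible of it).
- silhouettes(thing, camera): "mask" (384x512 bool, what is visible of it) and "extent" ([left, top, right, bottom] in pixels, round what is visible of it).
The state is a dict: "time_s": time; "q": joint angles; "qvel": joint speeds; "effort": joint torques, N m; "ee_pos": TCP position; "tool_rot": TCP orientation; "wrist_force": force on the tool from outside, world axes, zero at the start; "ft_torque": the same for the moment, N m; "opening": finger opening in m.
Only numpy, scipy, OpenCV 4.12 (cv2) and the standard library are available. Lean on these libraries where they do the work, as an engineer would, in place of code of your own. Each camera call takes 0.05 s, during which the arm holds its last target.

TASK

Refit the loose metal cover on the open equipment housing: tilt it so that its vented edge, the one away from the small round boss, hooks under the housing's lip, then lower the other edge and press it down by the boss until the spring catch snaps back over it. Leave the cover lying flat and fully home in its opening, and leave the other things on the bench where they are.

Things in the scene. Friction and masses are not known exactly. Their poses are not given: they have to be found in the camera images.
- housing: White open-topped equipment housing, 203 long (x) x 135 wide (y) x 64 mm high (80 at the catch), fixed to the bench. Origin: centre of the opening, at bench level; z up; -x end nearest the robot. The opening is 163 long (x) x 115 mm wide (y) between walls; side walls flare out above 53 mm, to 61 mm high. Inside it steel ledges, 8 mm wide at the sides, 10 at the +x end, lie 50 mm above the bench.
- lip_edge (a point): Middle of the lip's free edge, on its underside: housing x = -67.5, y = 0, z = 60 mm. The fixed lip, 4 mm thick, runs along the whole -x end of the opening and reaches 14 mm inward, 10 mm above the ledge there. That ledge is 32 mm wide (x -81.5 to -49.5), so it extends 18 mm beyond the lip; the wall behind it is at x = -81.5.
- catch_nose (a point): Tip of the steel spring catch, on its flat underside, middle of the +x end; at rest at housing x = +74.5, y = 0, z = 56.5 mm: 7 mm into the opening, 6.5 mm above the ledge. 26 mm wide; above the tip its face slopes back, 30 degrees off vertical, to 73 mm high. The catch sits in a bridge-shaped guide 43 mm wide, 80 mm high, from x = +84.5 mm; the end wall below is 56 mm high.
- catch (a joint): Slide of the spring catch, m: 0 = sprung out (rest), 0.009 = pushed right back to the housing's +x. Greased. The cover's edge, lowered gently, comes to rest on its slope with the cover tilted 0.05 to 0.12 rad; pressed down (about 10 N at the boss) it pushes the catch back, which springs out over the edge once the cover is down.
- cover: Loose aluminium plate, 160 long (x) x 110 wide (y) x 4 mm, 0.14 to 0.26 kg, lying flat on the bench beside the housing. Origin: centre of its underside; z up. A grip rib across its middle, 10 thick (x) x 60 long (y), rises 30 mm above the plate (top 34 mm above the underside). Four dark vent slots near the -x edge, which goes under the lip; a low round boss at the +x end.
- cover_front (a point): Middle of the cover's vented (-x) edge, on the underside: cover x = -80 mm.
- cover_rear (a point): Middle of the cover's +x edge, on the underside: cover x = +80 mm.
- cover_boss (a point): Top centre of the round boss, 24 mm across and 2 mm high, the place to press: cover x = +55, y = 0, z = 6 mm.
- wash_bottle: Bystander: upright white plastic bottle, 60 mm across, 130 mm high; origin under its centre.
- spool: Bystander: grey wire spool standing on end, 54 mm across, 40 mm high; origin under its centre.
- screwdriver: Bystander: screwdriver lying down, 170 mm long. Its origin is near its middle.
- parts_tray: Bystander: open black tray, 80 x 120 x 30 mm; origin under its centre.
Not all that is in view belongs to the job. There is more than one size of the cover; the one meant has the size given above.

How it is judged:
By the outcome, as a careful person would: the job done as asked, in the order asked, and still so for the second after the job is handed in, with the robot touching nothing.
It also fails if it takes over 50 s, if anything falls off the work surface, if the arm or the gripper's body presses on something with over 40 N, if the wrist force passes 120 N, or if a joint passes its speed limit or range.

## Working session

There is one attempt and no reset: what is moved stays moved. The work goes in short steps, Python scripts to look and compute and a tool call to move; the robot and the scene stay as the last step left them, time stands still between calls to the robot, and variables do not carry over. Pictures are saved under pics/ and viewed, and the job is handed in when it is done.

Besides the shell and the picture viewer there is one more tool, called after "Emit:" by a JSON object that holds its "method" and its "body", one argument or row to a line. jog_arm: Moves the arm, as the interface text tells. Its arguments: {"type":"object","properties":{"increments":{"type":"array","items":{"type":"array"}}},"required":["increments"]}

```bash
mkdir -p pics; python3 - <<'E'
from cell import *
import cv2,numpy as np
s=read_state();print({k:np.round(v,4) for k,v in s.items()})
for c in("scene","top"):
    f=grab_frame(c);cv2.imwrite(f"pics/{c}0.png",cv2.resize(f["pixels"][:,:,::-1],(800,600),interpolation=cv2.INTER_CUBIC))
    cv2.imwrite(f"pics/raw_{c}0.png",f["pixels"][:,:,::-1])
    print(c,f["mtx"],f["origin"],f["orientation"])
    for t in["housing","cover","cover_boss","cover_front","cover_rear","lip_edge","catch_nose","wash_bottle","spool","screwdriver","parts_tray"]:
        print(t,[(round(r["score"],2),np.round(r["extent"]).tolist()) for r in recognise(t,c)][:4])
E
```

```text
{'time_s': np.float64(0.0), 'q': array([-1.3548,  0.5765,  0.0248,  1.4379, -0.015 ,  1.129 , -0.0565]), 'qvel': array([-0.0002, -0.0008, -0.0003,  0.0016,  0.0005, -0.0003,  0.    ]), 'effort': array([ 9.00000e-04, -7.65769e+01,  2.25100e+00, -2.85955e+01,
        1.55000e-02,  1.32000e-02,  0.00000e+00]), 'ee_pos': array([0.1992, 0.6445, 0.2305]), 'tool_rot': array([3.1415e+00, 1.6000e-03, 1.2710e+00]), 'wrist_force': array([0.3233, 0.0018, 0.3947]), 'ft_torque': array([0.021 , 0.0039, 0.0144]), 'opening': np.float64(0.0857)}
scene [[356.53649122   0.         259.63191506]
 [  0.         356.53649122 191.64426148]
 [  0.           0.           1.        ]] [1.08645947 0.02790355 0.83392532] [-2.52291806 -0.01826431  1.69763787]
housing [(0.9, [303.0, 163.0, 368.0, 244.0])]
cover [(0.74, [188.0, 108.0, 256.0, 164.0]), (0.72, [180.0, 184.0, 237.0, 237.0]), (0.62, [133.0, 185.0, 176.0, 218.0])]
cover_boss [(0.87, [128.0, 185.0, 173.0, 214.0]), (0.76, [181.0, 178.0, 239.0, 237.0]), (0.75, [188.0, 109.0, 256.0, 164.0])]
cover_front [(0.74, [184.0, 182.0, 241.0, 236.0]), (0.72, [185.0, 1
[... 949 characters left out ...]
1.0]), (0.63, [265.0, 252.0, 375.0, 370.0])]
cover_front [(0.88, [281.0, 149.0, 338.0, 226.0]), (0.76, [266.0, 256.0, 377.0, 368.0]), (0.72, [351.0, 166.0, 406.0, 209.0])]
cover_rear [(0.79, [279.0, 148.0, 334.0, 221.0]), (0.76, [266.0, 254.0, 371.0, 370.0]), (0.71, [353.0, 163.0, 405.0, 210.0]), (0.17, [228.0, 77.0, 255.0, 114.0])]
lip_edge [(0.72, [280.0, 150.0, 339.0, 219.0]), (0.69, [114.0, 155.0, 198.0, 256.0])]
catch_nose [(0.58, [158.0, 166.0, 168.0, 176.0])]
wash_bottle [(0.73, [228.0, 75.0, 256.0, 112.0]), (0.7, [278.0, 150.0, 331.0, 220.0])]
spool [(0.57, [218.0, 257.0, 242.0, 279.0])]
screwdriver [(0.8, [290.0, 91.0, 355.0, 118.0])]
parts_tray [(0.94, [121.0, 79.0, 174.0, 120.0])]
```

View pics/scene0.png

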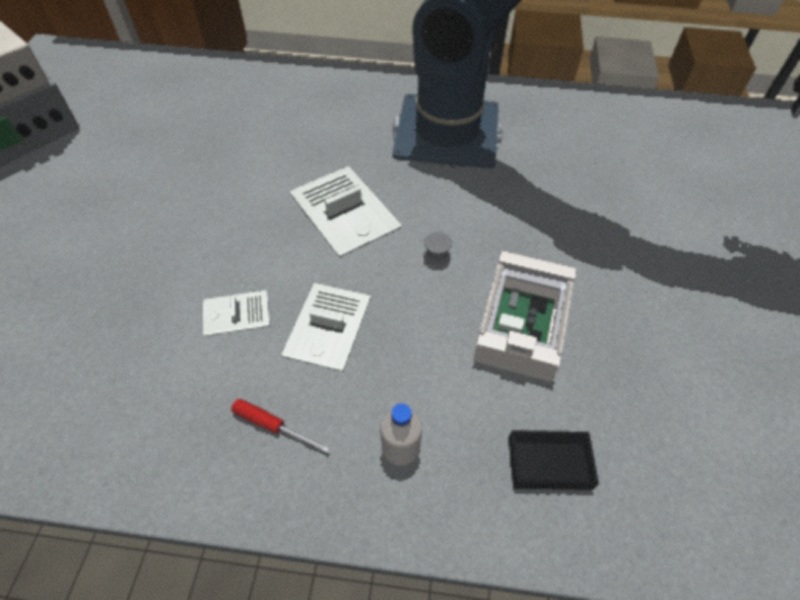

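View pics/top0.png

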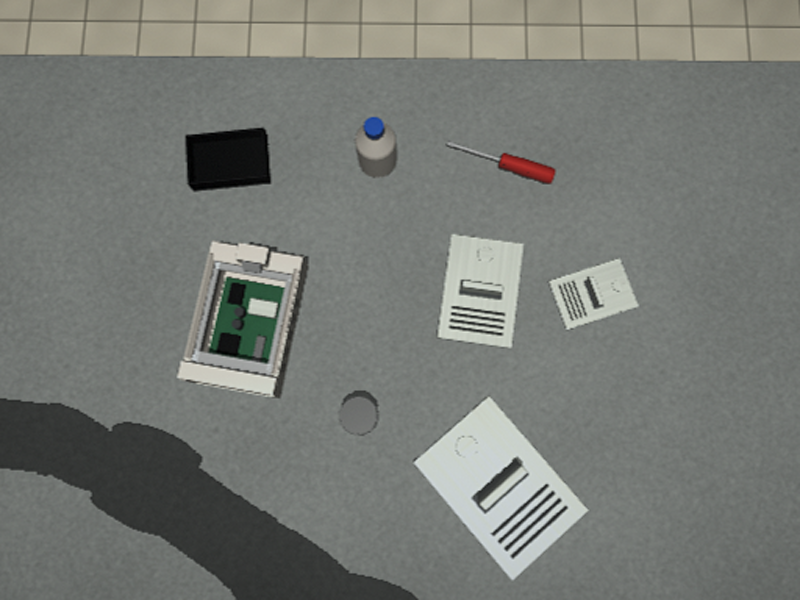

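Candidates for the cover, in the 800x600 top picture: medium plate at (481,290), small plate at (594,294), large plate at (500,490). I'll measure each against the 160 x 110 mm in the description.

```bash
cat > h.py <<'E'
from cell import *
import cv2,numpy as np
from scipy.spatial.transform import Rotation as R
def cam(c):
    f=grab_frame(c);f["R"]=R.from_euler("xyz",f["orientation"]).as_matrix();return f
def ray(f,uv,z):
    uv=np.atleast_2d(uv).astype(float);d=np.c_[uv,np.ones(len(uv))]@np.linalg.inv(f["mtx"]).T@f["R"].T
    o=np.array(f["origin"]);return o+d*((z-o[2])/d[:,2])[:,None]
def proj(f,P):
    p=(np.atleast_2d(P)-np.array(f["origin"]))@f["R"]@f["mtx"].T;return p[:,:2]/p[:,2:]
E
python3 - <<'E'
from h import *
for c in("top","scene"):
    f=cam(c)
    for m in silhouettes("cover",c):
        k=m["mask"].astype(np.uint8)
        cs=max(cv2.findContours(k,cv2.RETR_EXTERNAL,cv2.CHAIN_APPROX_NONE)[0],key=cv2.contourArea)[:,0]
        w=ray(f,cs+0.0,0.004)[:,:2].astype(np.float32)*1000
        r=cv2.minAreaRect(w);print(c,round(m["score"],2),m["extent"],np.round(r[0]),np.round(r[1]),round(r[2],1),k.sum())
f=cam("top");im=f["pixels"][:,:,::-1]
cv2.imwrite("pics/crop1.png",cv2.resize(im[140:235,265:420],None,fx=5,fy=5,interpolation=cv2.INTER_CUBIC))
cv2.imwrite("pics/crop2.png",cv2.resize(im[145:265,105:205],None,fx=5,fy=5,interpolation=cv2.INTER_CUBIC))
E
```

```text
top 0.88 [265.4, 256.8, 374.3, 372.7] [ 285. -190.] [213. 148.] 41.2 6446
top 0.65 [283.3, 154.8, 336.4, 224.2] [ 570. -165.] [114. 163.] 82.4 3261
top 0.63 [354.3, 169.4, 407.6, 212.1] [ 565. -332.] [ 78. 115.] 18.9 1605
scene 0.72 [129.6, 185.3, 171.3, 217.0] [ 567. -330.] [ 81. 112.] 19.1 967
scene 0.69 [179.5, 183.8, 239.3, 235.1] [ 571. -163.] [113. 162.] 83.3 1975
scene 0.63 [187.4, 107.3, 257.4, 164.4] [ 286. -189.] [218. 148.] 41.2 2211
```

View pics/crop1.png

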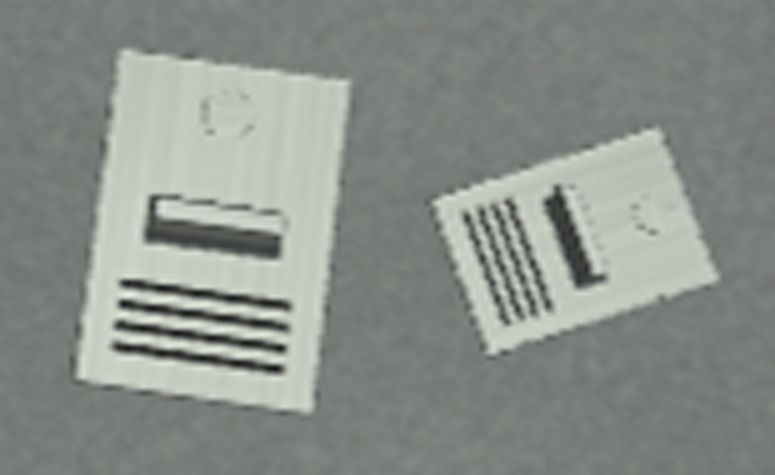

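View pics/crop2.png

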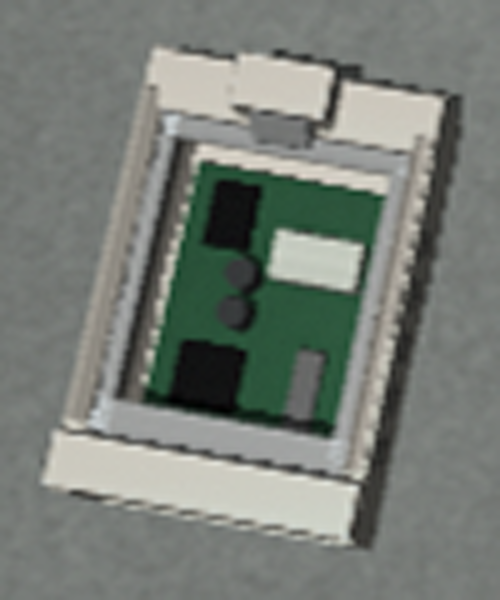

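```bash
python3 - <<'E'
from h import *
f=cam("scene");im=f["pixels"][:,:,::-1]
cv2.imwrite("pics/crop3.png",cv2.resize(im[155:250,295:375],None,fx=6,fy=6,interpolation=cv2.INTER_CUBIC))
from scipy.optimize import least_squares
t=cam("top")
H=np.array([[-67.5,67.5,64],[-67.5,-67.5,64],[84.5,21.5,80],[84.5,-21.5,80]])/1000
px=np.array([[55,430],[360,487],[233,105],[327,122]])/5+[105,145]-0.4
def T(p,P): c,s=np.cos(p[2]),np.sin(p[2]);return P@np.array([[c,s,0],[-s,c,0],[0,0,1]])+[p[0],p[1],0]
r=least_squares(lambda p:(proj(t,T(p,H))-px).ravel(),[.58,.2,-.1]);print(r.x,np.degrees(r.x[2]),r.fun.round(1))
E
```

```text
[ 0.50738267  0.17907636 -0.17822224] -10.211382372426739 [ 0.2 -0.2 -0.   0.1 -0.3 -0.1  0.1  0.1]
```

View pics/crop3.png

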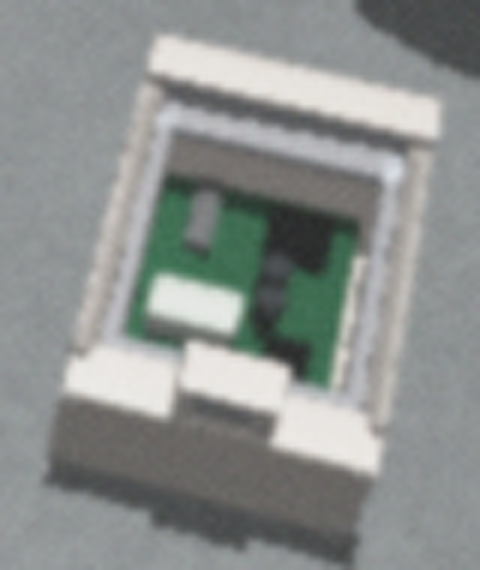

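```bash
cat >> h.py <<'E'
from scipy.optimize import least_squares
def T(p,P): c,s=np.cos(p[2]),np.sin(p[2]);return P@np.array([[c,s,0],[-s,c,0],[0,0,1]])+[p[0],p[1],0]
E
python3 - <<'E'
from h import *
F={c:cam(c) for c in("top","scene")}
H=np.array([[-67.5,67.5,64],[-67.5,-67.5,64],[84.5,21.5,80],[84.5,-21.5,80]])/1000
px={"top":np.array([[55,430],[360,487],[233,105],[327,122]])/5+[105,145]-0.4,
"scene":np.array([[440,138],[149,76],[290,382],[185,343]])/6+[295,155]-0.42}
for cs in(["top"],["scene"],["top","scene"]):
    r=least_squares(lambda p:np.concatenate([(proj(F[c],T(p,H))-px[c]).ravel() for c in cs]),[.58,.2,-.1]);print(cs,r.x,np.degrees(r.x[2]),r.fun.round(1))
ph=r.x
def rect(x0,x1,y0,y1,z):return np.array([[x0,y0,z],[x1,y0,z],[x1,y1,z],[x0,y1,z]])/1000
# cover
C=rect(-80,80,-55,55,4);qs={}
for c in F:
    for m in silhouettes("cover",c):
        if 2500<m["mask"].sum()<4000 and c=="top" or 1800<m["mask"].sum()<2100 and c=="scene":
            k=m["mask"].astype(np.uint8);cs=max(cv2.findContours(k,0,1)[0],key=cv2.contourArea)[:,0]
            w=ray(F[c],cs,.004)[:,:2].astype(np.float32)*1000;rr=cv2.minAreaRect(w);a=np.radians(rr[2]-90) ;print(c,rr)
pc=[.5705,-.164,np.radians(-7.2)]
rib=[rect(-5,5,-30,30,34)]
th=np.linspace(0,2*np.pi,5)[:4]
for c,(y0,y1,x0,x1),s in(("top",(140,265,100,345),3.2),("scene",(150,250,170,380),3.6)):
    im=cv2.resize(np.ascontiguousarray(F[c]["pixels"][:,:,::-1])[y0:y1,x0:x1],None,fx=s,fy=s,interpolation=cv2.INTER_CUBIC)
    for p,P,col in[(pc,C,(0,0,255)),(pc,rib[0],(0,0,255)),(ph,rect(-81.5,81.5,-57.5,57.5,50),(255,0,0)),(ph,rect(-93.5,-67.5,-67.5,67.5,64),(0,0,255)),(ph,rect(-49.5,71.5,-49.5,49.5,50),(0,0,255))]:
        q=((proj(F[c],T(p,P))-[x0,y0]+.5)*s-.5);cv2.polylines(im,[np.round(q).astype(int)],True,col,1)
    cv2.imwrite(f"pics/ov_{c}.png",im)
E
```

```text
['top'] [ 0.50738267  0.17907636 -0.17822224] -10.211382372426739 [ 0.2 -0.2 -0.   0.1 -0.3 -0.1  0.1  0.1]
['scene'] [ 0.51226554  0.18177703 -0.17337087] -9.93341905975161 [-0.4  1.4 -0.2 -0.1  0.  -1.5  0.5  0.5]
['top', 'scene'] [ 0.50903825  0.18035786 -0.17553251] -10.057271988979595 [-0.3 -0.8 -0.5 -0.7 -0.9 -0.8 -0.6 -0.7 -0.9  0.5 -0.6 -1.1 -0.6 -2.7
 -0.1 -0.7]
top ((568.9056396484375, -165.00283813476562), (109.99017333984375, 160.12904357910156), 82.39152526855469)
scene ((570.546630859375, -162.30221557617188), (112.35469818115234, 162.15972900390625), 82.4822998046875)
```

View pics/ov_top.png

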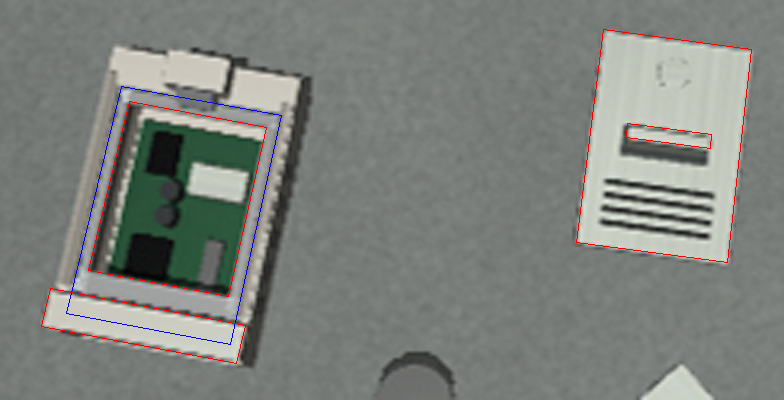

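View pics/ov_scene.png

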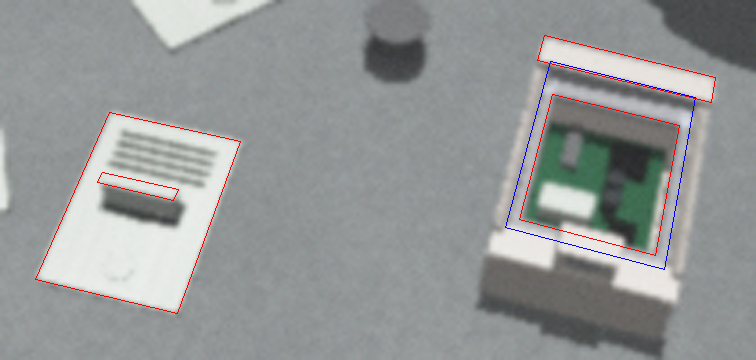

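Medium plate at top (481,290) measures 110 x 160 mm. The small one is about 115 x 78 and the large one about 213 x 148, so I choose the medium one. The close crop shows four vents nearest the robot and the boss at the far (+x) end. Next I work out the moves.

```bash
cat >> h.py <<'E'
PC=[.5698,-.1637,np.radians(-7.55)]
PH=[.5083,.1797,np.radians(-10.1)]
def toolR(head,tilt=0): # tilt: + raises rear(+x) of cover; tool x = heading
    return R.from_euler("z",head)*R.from_euler("y",-tilt)*R.from_euler("x",np.pi)
def st():
    s=read_state();return np.array(s["ee_pos"]),R.from_euler("xyz",s["tool_rot"]),s
def delta(p0,r0,p1,r1):
    d=r0.inv().apply(np.array(p1)-p0)*1000;w=(r0.inv()*r1).as_rotvec(degrees=True)
    return d.round(1).tolist(),w.round(1).tolist()
E
python3 - <<'E'
from h import *
p,r,s=st()
A=([.52,.30,.25],toolR(np.radians(33)));B=([PC[0],PC[1],.15],toolR(PC[2]))
print(delta(p,r,*A));print(delta(p,r,*B)); print(delta(A[0],A[1],*B))
E
```

```text
([-234.8, 408.2, -18.7], [0.0, 0.0, 39.8])
([-663.1, 592.7, 81.3], [0.0, 0.0, 80.4])
([-210.8, 416.0, 100.0], [0.0, -0.0, 40.6])
```

Emit:
{"method": "jog_arm", "body": {
  "increments": [
    [0,[-30,51,-2],[0,0,5]],
    [0,[-59,102,-5],[0,0,10]],
    [0,[-88,153,-7],[0,0,15]],
    [0,[-117,204,-9],[0,0,20]],
    [0,[-147,255,-12],[0,0,25]],
    [0,[-176,306,-14],[0,0,30]],
    [0,[-205,357,-16],[0,0,35]],
    [0,[-235,408,-19],[0,0,40]],
    [0,[-275,430,-19],[0,0,44]],
    [0,[-320,450,-19],[0,0,48]],
    [0,[-365,470,-15],[0,0,52]],
    [0,[-410,490,-10],[0,0,56]]
  ]
}}

```text
time_s: 3.25
ee_pos: [0.5466, 0.107, 0.2415]
tool_rot: [-3.142, -0.001, 0.292]
wrist_force: [1.4, -0.1, 0.9]
opening: 0.0853
```

```bash
python3 - <<'E'
from h import *
p,r,s=st();print(p,s["tool_rot"],s["wrist_force"])
print(delta(p,r,[PC[0],PC[1],.12],toolR(PC[2])))
E
```

```text
[0.54657182 0.10698113 0.24147991] [-3.14153571e+00 -7.47379658e-04  2.91511244e-01] [ 1.3628124  -0.10284303  0.89751241]
([-55.6, 265.9, 121.4], [-0.0, -0.0, 24.3])
```

Emit:
{"method": "jog_arm", "body": {
  "increments": [
    [0,[-11,53,10],[0,0,5]],
    [0,[-22,106,30],[0,0,10]],
    [0,[-33,159,50],[0,0,15]],
    [0,[-44,212,80],[0,0,20]],
    [0,[-55.6,266,110],[0,0,24.3]],
    [0,[-55.6,266,121],[0,0,24.3]],
    [0,[-55.6,266,121],[0,0,24.3]],
    [0,[-55.6,266,121],[0,0,24.3]]
  ]
}}

```text
time_s: 4.25
ee_pos: [0.5708, -0.1607, 0.121]
tool_rot: [-3.141, -0.001, -0.128]
wrist_force: [-0.2, 0.1, -0.7]
opening: 0.0857
```

```bash
python3 - <<'E'
from h import *
p,r,s=st();print(p,s["tool_rot"],s["wrist_force"])
print(delta(p,r,[PC[0],PC[1],.009],toolR(PC[2])))
for c in("top","scene"):
    f=cam(c);q=proj(f,[PC[0],PC[1],.03])[0].astype(int);y=max(q[1]-60,0);x=q[0]-60
    cv2.imwrite(f"pics/g_{c}.png",cv2.resize(f["pixels"][y:y+120,x:x+120,::-1],None,fx=4,fy=4,interpolation=cv2.INTER_CUBIC))
E
python3 -c "
import cv2;cv2.imwrite('pics/g.png',cv2.hconcat([cv2.imread('pics/g_top.png'),cv2.imread('pics/g_scene.png')])[:, :])" ; python3 -c "
import cv2;i=cv2.imread('pics/g.png');cv2.imwrite('pics/g.png',cv2.resize(i,(800,400)))"
```

```text
[ 0.57082491 -0.16065222  0.12096821] [-3.14082235e+00 -8.56930235e-04 -1.28019420e-01] [-0.23538002  0.08521828 -0.67093762]
([-0.7, 3.2, 112.0], [-0.0, -0.0, 0.2])
```

View pics/g.png

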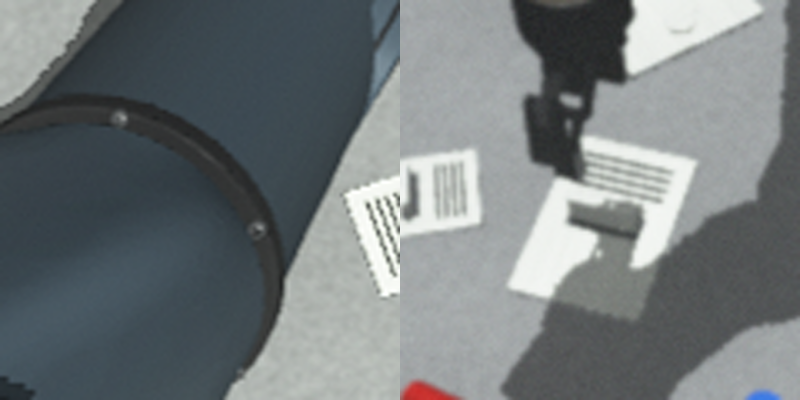

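Emit:
{"method": "jog_arm", "body": {
  "increments": [
    [0,[-0.7,3.2,40],[0,0,0.2]],
    [0,[-0.7,3.2,80],[0,0,0.2]],
    [0,[-0.7,3.2,100],[0,0,0.2]],
    [0,[-0.7,3.2,112],[0,0,0.2]],
    [0,[-0.7,3.2,112],[0,0,0.2]],
    [0,[-0.7,3.2,112],[0,0,0.2]]
  ]
}}

```text
time_s: 5.1
ee_pos: [0.5697, -0.1654, 0.0093]
tool_rot: [3.141, -0.002, -0.134]
wrist_force: [-0.5, -0.2, 0.7]
opening: 0.0852
```

```bash
python3 - <<'E'
from h import *
f=cam("scene");q=proj(f,[PC[0],PC[1],.03])[0].astype(int);y=max(q[1]-60,0);x=q[0]-60
cv2.imwrite("pics/g2.png",cv2.resize(f["pixels"][y:y+110,x:x+120,::-1],None,fx=5,fy=5,interpolation=cv2.INTER_CUBIC))
E
```

```text
(no output)
```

View pics/g2.png

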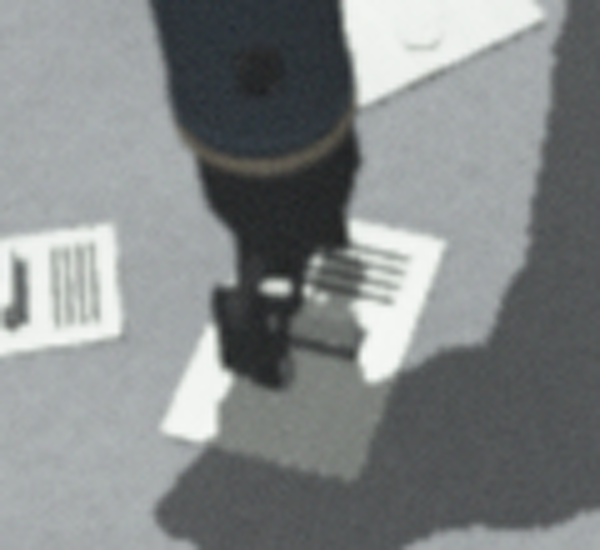

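```bash
python3 - <<'E'
from h import *
f=cam("scene");q=proj(f,[PC[0],PC[1],.03])[0].astype(int);y=max(q[1]-60,0);x=q[0]-60
im=cv2.resize(f["pixels"][y:y+110,x:x+120,::-1],None,fx=5,fy=5,interpolation=cv2.INTER_CUBIC)
p,r,s=st();print(p)
def dr(P,col):
    k=((proj(f,P)-[x,y]+.5)*5-.5).round().astype(int);cv2.polylines(im,[k],True,col,1)
# pad faces open: x=+-42.5, y +-11, z -13..-35
for sx in(.0425,-.0425):
    dr(r.apply(np.array([[sx,-.011,-.013],[sx,.011,-.013],[sx,.011,-.05],[sx,-.011,-.05]]))+p,(0,255,0))
C=np.array([[-80,-55,4],[80,-55,4],[80,55,4],[-80,55,4]])/1000;dr(T(PC,C),(0,0,255))
C=np.array([[-5,-30,34],[5,-30,34],[5,30,34],[-5,30,34]])/1000;dr(T(PC,C),(255,0,255))
cv2.imwrite("pics/g3.png",im)
E
```

```text
[ 0.56968731 -0.16541213  0.00931407]
```

View pics/g3.png

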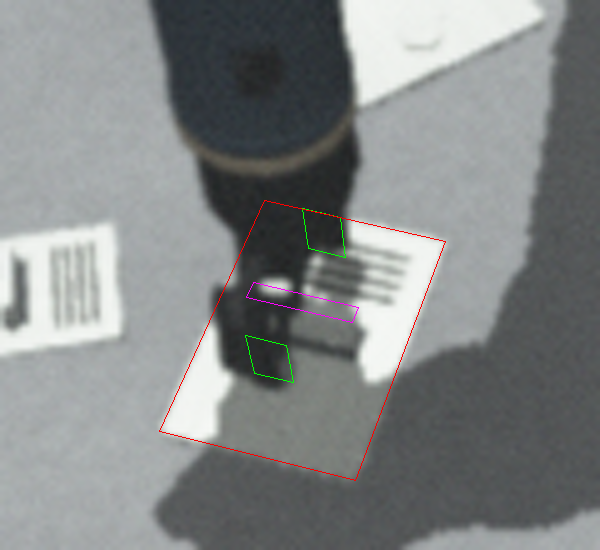

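Emit:
{"method": "jog_arm", "body": {
  "increments": [
    [255,[0,0,0],[0,0,0]],
    [255,[0,0,0],[0,0,0]],
    [255,[0,0,0],[0,0,0]],
    [255,[0,0,0],[0,0,0]],
    [255,[0,0,0],[0,0,0]],
    [255,[0,0,0],[0,0,0]],
    [255,[0,0,0],[0,0,0]],
    [255,[0,0,0],[0,0,0]]
  ]
}}

```text
time_s: 6.2
ee_pos: [0.5692, -0.1654, 0.0085]
tool_rot: [3.142, -0.0, -0.134]
wrist_force: [-0.7, -0.8, 5.4]
opening: 0.0093
```

Emit:
{"method": "jog_arm", "body": {
  "increments": [
    [255,[0,0,-15],[0,0,0]],
    [255,[0,0,-50],[0,0,0]],
    [255,[0,0,-100],[0,0,0]],
    [255,[0,0,-150],[0,0,0]],
    [255,[0,0,-190],[0,0,0]],
    [255,[0,0,-200],[0,0,0]],
    [255,[0,0,-200],[0,0,0]]
  ]
}}

```text
time_s: 7.08
ee_pos: [0.5689, -0.1651, 0.2085]
tool_rot: [-3.141, -0.0, -0.134]
wrist_force: [-0.4, -0.2, -2.4]
opening: 0.0089
```

```bash
python3 - <<'E'
from h import *
p,r,s=st();print(p,s["tool_rot"],s["wrist_force"],s["opening"])
f=cam("scene")
cv2.imwrite("pics/l.png",cv2.resize(f["pixels"][40:290,80:380,::-1],None,fx=2.4,fy=2.4,interpolation=cv2.INTER_CUBIC))
print(delta(p,r,T(PH,np.array([[.03,0,.2]]))[0],toolR(PH[2])))
E
```

```text
[ 0.56890457 -0.16505779  0.20849759] [-3.14129996e+00 -3.63438032e-04 -1.33748328e-01] [-0.43846154 -0.23936691 -2.37066315] 0.008861367504903649
([-76.1, -332.3, 8.6], [-0.0, -0.0, 2.4])
```

View pics/l.png

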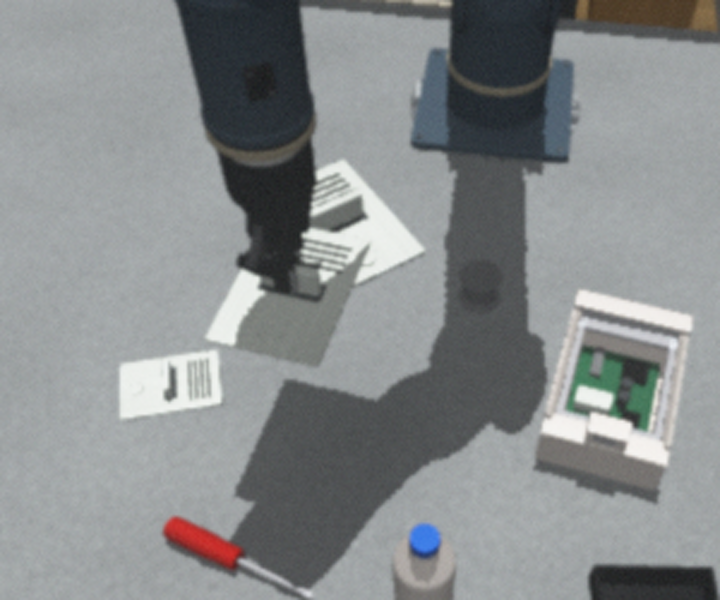

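The cover is held by the rib and clear of the bench. I'll carry it over the housing.

Emit:
{"method": "jog_arm", "body": {
  "increments": [
    [255,[-9,-40,0],[0,0,0.3]],
    [255,[-20,-90,0],[0,0,0.7]],
    [255,[-32,-140,0],[0,0,1]],
    [255,[-43,-190,0],[0,0,1.4]],
    [255,[-55,-240,0],[0,0,1.8]],
    [255,[-66,-290,0],[0,0,2.1]],
    [255,[-74,-322,0],[0,0,2.4]],
    [255,[-76,-332,0],[0,0,2.4]],
    [255,[-76,-332,0],[0,0,2.4]],
    [255,[-76,-332,0],[0,0,2.4]]
  ]
}}

```text
time_s: 8.38
ee_pos: [0.5382, 0.1719, 0.208]
tool_rot: [3.14, 0.0, -0.178]
wrist_force: [0.2, -1.0, -1.4]
opening: 0.0086
```

```bash
python3 - <<'E'
from h import *
p,r,s=st();print(p,s["tool_rot"],s["wrist_force"],s["opening"])
for c,(y0,y1,x0,x1),sc in(("top",(120,300,60,260),3),("scene",(60,260,250,450),3)):
    f=cam(c);im=cv2.resize(f["pixels"][y0:y1,x0:x1,::-1],None,fx=sc,fy=sc,interpolation=cv2.INTER_CUBIC)
    C=np.array([[-80,-55,0],[80,-55,0],[80,55,0],[-80,55,0]])/1000
    C=r.apply(C*[1,-1,1]+[0,0,.0005])+p  # top face about 0.5 mm below? 
    k=((proj(f,C)-[x0,y0]+.5)*sc-.5).round().astype(int);cv2.polylines(im,[k],True,(0,0,255),1)
    cv2.imwrite(f"pics/o_{c}.png",im)
E
```

```text
[0.53820313 0.17188591 0.20797727] [ 3.14035004e+00  2.46346749e-04 -1.78148201e-01] [ 0.18300822 -0.98794146 -1.35226525] 0.008638786311411894
```

View pics/o_top.png

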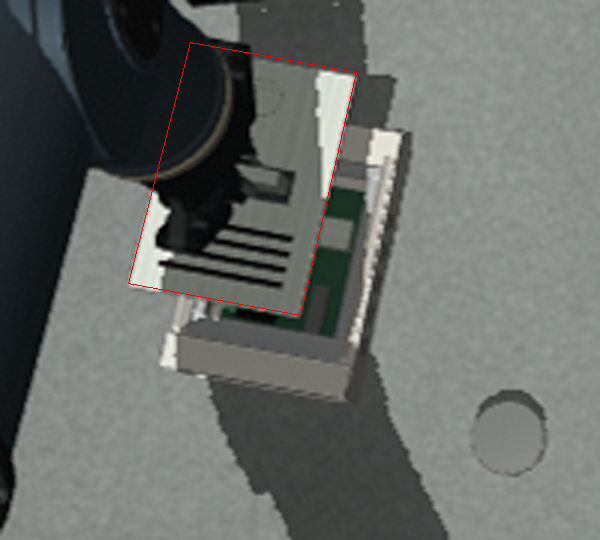

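View pics/o_scene.png

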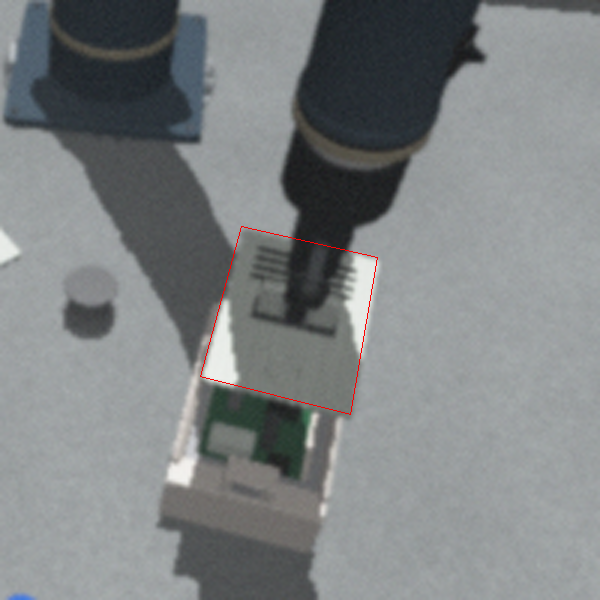

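```bash
cat >> h.py <<'E'
OFF=np.array([0.0,-0.001,-0.0085]) # TCP in cover frame is -OFF-ish: cover origin + (0,-.001,.0085)
def tcp_for(fx,fy,fz,tilt,PH=None):
    """TCP pose so cover front-bottom-mid is at housing (fx,fy,fz) [m], tilt rad"""
    PH=globals()["PH"] if PH is None else PH
    Rc=R.from_euler("y",-tilt)
    o=np.array([fx,fy,fz])+Rc.apply([.08,0,0]); t=o+Rc.apply([0,OFF[1],-OFF[2]])
    return T(PH,t[None])[0],toolR(PH[2],tilt)
def coverpose(p,r): # world cover origin and rot
    Rc=r*R.from_euler("x",np.pi); return p-Rc.apply([0,OFF[1],-OFF[2]]),Rc
E
python3 - <<'E'
from h import *
p,r,s=st()
print(delta(p,r,*tcp_for(-.058,0,.10,np.radians(15))))
E
```

```text
([-13.8, -1.2, 79.3], [0.0, 15.0, -0.1])
```

Emit:
{"method": "jog_arm", "body": {
  "increments": [
    [255,[-5,-0.5,15],[0,5,0]],
    [255,[-9,-1,35],[0,10,0]],
    [255,[-14,-1.2,60],[0,15,-0.1]],
    [255,[-14,-1.2,76],[0,15,-0.1]],
    [255,[-14,-1.2,79],[0,15,-0.1]],
    [255,[-14,-1.2,79],[0,15,-0.1]],
    [255,[-14,-1.2,79],[0,15,-0.1]]
  ]
}}

```text
time_s: 9.35
ee_pos: [0.5254, 0.1772, 0.1301]
tool_rot: [-3.141, -0.263, -0.175]
wrist_force: [-0.2, 0.8, -2.4]
opening: 0.0092
```

```bash
cat >> h.py <<'E'
def overlay(tag,tcp=True):
    p,r,s=st();print(p.round(4),np.round(s["tool_rot"],4),np.round(s["wrist_force"],1),round(s["opening"],4))
    out=[]
    for c,(y0,y1,x0,x1),sc in(("top",(130,280,85,235),2.66*2),("scene",(130,260,275,405),2.66*2)):
        f=cam(c);im=cv2.resize(f["pixels"][y0:y1,x0:x1,::-1],None,fx=sc,fy=sc,interpolation=cv2.INTER_CUBIC)
        def dr(P,col):
            k=((proj(f,P)-[x0,y0]+.5)*sc-.5).round().astype(int);cv2.polylines(im,[k],True,col,1)
        if tcp:
            o,Rc=coverpose(p,r)
            dr(Rc.apply(np.array([[-80,-55,4],[80,-55,4],[80,55,4],[-80,55,4]])/1000)+o,(0,0,255))
        dr(T(PH,np.array([[-81.5,-67.5,64],[-67.5,-67.5,64],[-67.5,67.5,64],[-81.5,67.5,64]])/1000),(0,200,0))
        dr(T(PH,np.array([[81.5,-57.5,56],[81.5,57.5,56],[-67.5,57.5,53],[-67.5,-57.5,53]])/1000),(255,0,0))
        cv2.imwrite(f"pics/{tag}_{c}.png",cv2.resize(im,(600,600)))
E
python3 - <<'E'
from h import *
overlay("t1")
E
```

```text
[0.5254 0.1772 0.1301] [-3.141  -0.2629 -0.1753] [-0.2  0.8 -2.4] 0.0092
```

View pics/t1_top.png

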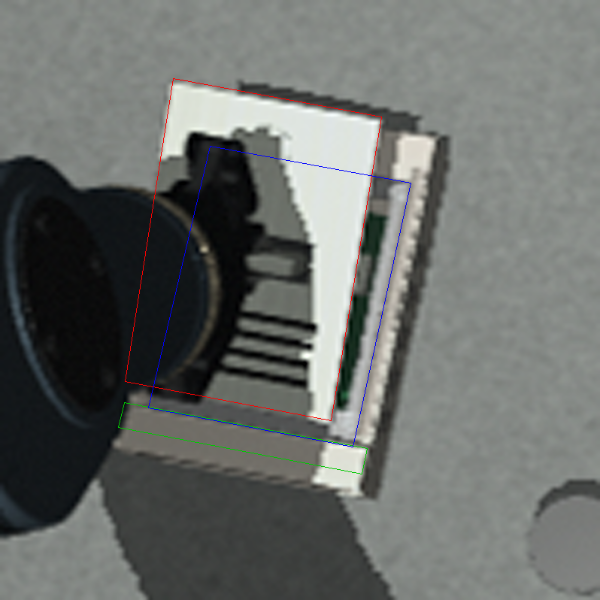

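View pics/t1_scene.png

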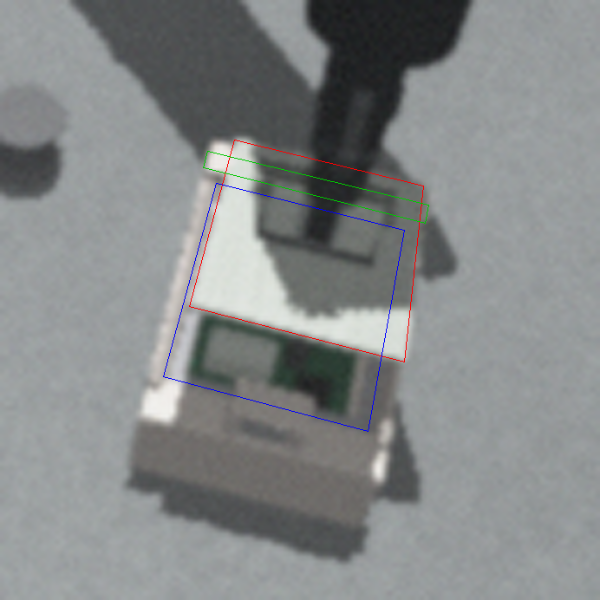

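```bash
python3 - <<'E'
from h import *
p,r,s=st()
for z in(.065,.056,.051):print(z,delta(p,r,*tcp_for(-.058,0,z,np.radians(15))))
E
```

```text
0.065 ([-9.2, 1.7, 34.8], [-0.0, -0.0, 0.1])
0.056 ([-11.5, 1.7, 43.5], [-0.0, -0.0, 0.1])
0.051 ([-12.8, 1.7, 48.3], [-0.0, -0.0, 0.1])
```

Emit:
{"method": "jog_arm", "body": {
  "increments": [
    [255,[-4,1,15],[0,0,0]],
    [255,[-9,1.7,33],[0,0,0.1]],
    [255,[-10.5,1.7,39],[0,0,0.1]],
    [255,[-11.5,1.7,43.5],[0,0,0.1]],
    [255,[-11.5,1.7,43.5],[0,0,0.1]],
    [255,[-11.5,1.7,43.5],[0,0,0.1]]
  ]
}}

```text
time_s: 10.2
ee_pos: [0.5246, 0.1759, 0.0848]
tool_rot: [-3.141, -0.262, -0.176]
wrist_force: [-0.5, -0.4, -2.1]
opening: 0.009
```

```bash
python3 - <<'E'
from h import *
overlay("t2");p,r,s=st()
for z in(.056,.053,.051):print(z,delta(p,r,*tcp_for(-.058,0,z,np.radians(15))))
E
```

```text
[0.5246 0.1759 0.0848] [-3.1409 -0.2624 -0.176 ] [-0.5 -0.4 -2.1] 0.009
0.056 ([0.5, 0.1, -0.1], [-0.0, -0.0, 0.0])
0.053 ([-0.3, 0.1, 2.8], [-0.0, -0.0, 0.0])
0.051 ([-0.8, 0.1, 4.7], [-0.0, -0.0, 0.0])
```

View pics/t2_top.png

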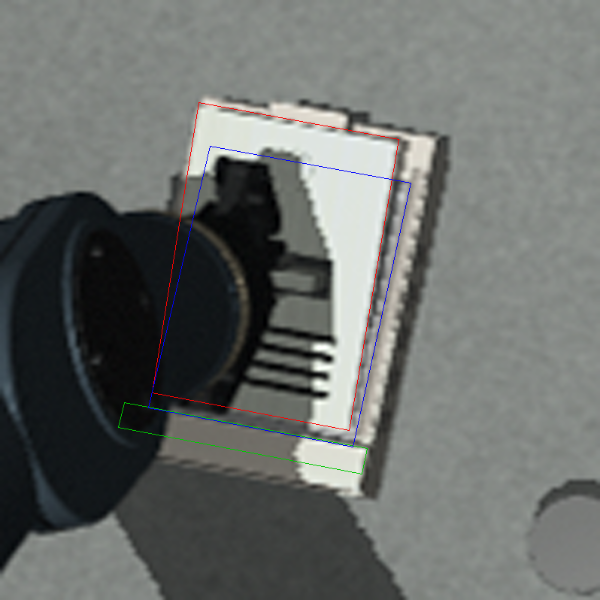

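View pics/t2_scene.png

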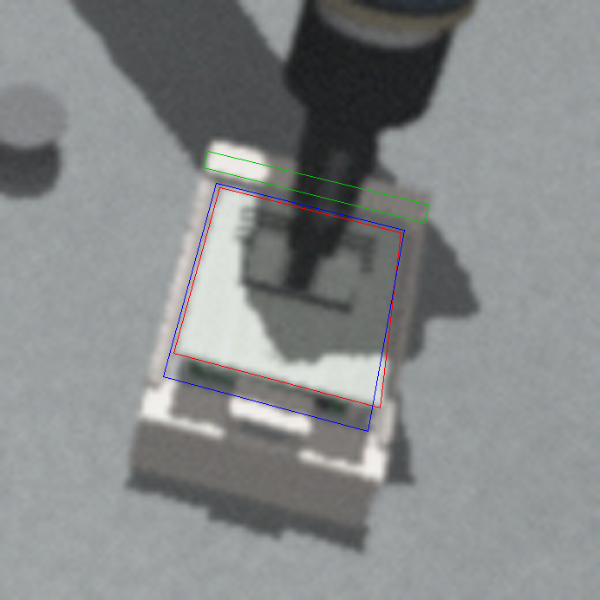

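Emit:
{"method": "jog_arm", "body": {
  "increments": [
    [255,[-0.3,0,2.8],[0,0,0]],
    [255,[-0.6,0,4],[0,0,0]],
    [255,[-0.8,0,4.7],[0,0,0]],
    [255,[-0.8,0,4.7],[0,0,0]]
  ]
}}

```text
time_s: 10.8
ee_pos: [0.5248, 0.1757, 0.0795]
tool_rot: [-3.141, -0.262, -0.176]
wrist_force: [-0.2, -0.1, -1.2]
opening: 0.0087
```

Emit:
{"method": "jog_arm", "body": {
  "increments": [
    [255,[-0.2,0,0.7],[0,0,0]],
    [255,[-0.4,0,1.5],[0,0,0]],
    [255,[-0.4,0,1.5],[0,0,0]]
  ]
}}

```text
time_s: 11.18
ee_pos: [0.5251, 0.1757, 0.0783]
tool_rot: [-3.141, -0.262, -0.176]
wrist_force: [-0.9, 0.9, 5.4]
opening: 0.0087
```

Emit:
{"method": "jog_arm", "body": {
  "increments": [
    [255,[0.2,0,-0.8],[0,0,0]],
    [255,[-3.7,0,-1.8],[0,0,0]],
    [255,[-7.5,0,-2.9],[0,0,0]],
    [255,[-11.4,0,-3.9],[0,0,0]],
    [255,[-14.3,0,-4.7],[0,0,0]],
    [255,[-16.2,0,-5.2],[0,0,0]],
    [255,[-16.2,0,-5.2],[0,0,0]]
  ]
}}

```text
time_s: 12.05
ee_pos: [0.5078, 0.1787, 0.0788]
tool_rot: [-3.141, -0.262, -0.176]
wrist_force: [0.5, -0.4, -1.5]
opening: 0.0089
```

```bash
python3 - <<'E'
from h import *
overlay("t3")
E
```

```text
[0.5078 0.1787 0.0788] [-3.1415 -0.2616 -0.1757] [ 0.5 -0.4 -1.5] 0.0089
```

View pics/t3_top.png

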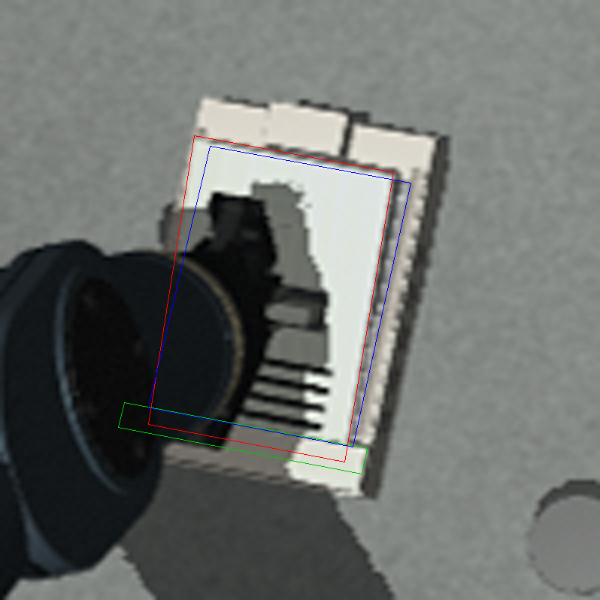

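View pics/t3_scene.png

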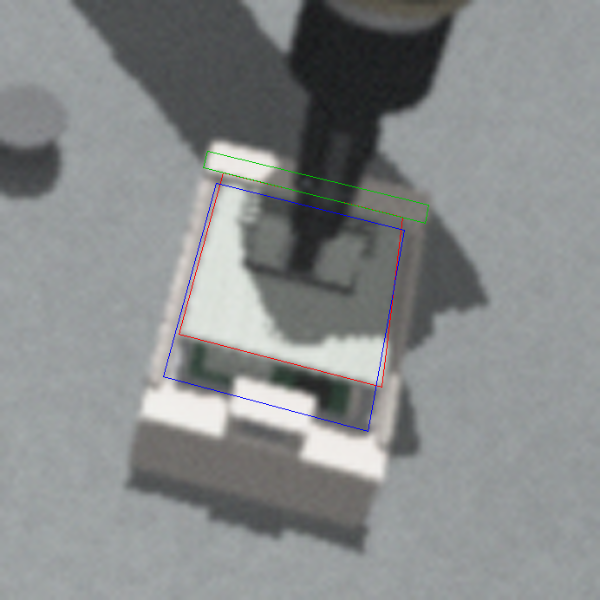

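Emit:
{"method": "jog_arm", "body": {
  "increments": [
    [255,[-1.4,0,-0.4],[0,0,0]],
    [255,[-2.9,0,-0.8],[0,0,0]],
    [255,[-3.9,0,-1],[0,0,0]],
    [255,[-3.9,0,-1],[0,0,0]]
  ]
}}

```text
time_s: 12.65
ee_pos: [0.5046, 0.1795, 0.079]
tool_rot: [-3.141, -0.263, -0.176]
wrist_force: [2.1, -0.9, -0.9]
opening: 0.009
```

Emit:
{"method": "jog_arm", "body": {
  "increments": [
    [255,[-0.5,0,-0.1],[0,0,0]],
    [255,[-1,0,-0.3],[0,0,0]],
    [255,[-1,0,-0.3],[0,0,0]]
  ]
}}

```text
time_s: 13.02
ee_pos: [0.5042, 0.1796, 0.0793]
tool_rot: [-3.141, -0.264, -0.176]
wrist_force: [5.2, -1.0, -1.6]
opening: 0.0087
```

Emit:
{"method": "jog_arm", "body": {
  "increments": [
    [255,[-0.5,0,-0.1],[0,0,0]],
    [255,[-1,0,-0.3],[0,0,0]],
    [255,[-1,0,-0.3],[0,0,0]]
  ]
}}

```text
time_s: 13.4
ee_pos: [0.5041, 0.1798, 0.0796]
tool_rot: [-3.14, -0.265, -0.177]
wrist_force: [8.1, -2.3, -2.5]
opening: 0.0087
```

```bash
python3 - <<'E'
from h import *
p,r,s=st()
# shift PH along its x so current front x=-81.4
o,Rc=coverpose(p,r);fr=o+Rc.apply([-.08,0,0])
c,sn=np.cos(PH[2]),np.sin(PH[2]);d=fr-[PH[0],PH[1],0];hx=d[0]*c+d[1]*sn;hy=-d[0]*sn+d[1]*c;print("front in housing",hx,hy,fr[2])
k=hx+.0814;PH2=[PH[0]+k*c,PH[1]+k*sn,PH[2]];print(PH2)
for t in(15,13,11,9,7.5,6.5,6,5.5,5,4.5):print(t,delta(p,r,*tcp_for(-.0805,0.000,.0505,np.radians(t),PH2)))
E
```

```text
front in housing -0.0791533590761832 0.00035707458762036445 0.05043065838433128
[np.float64(0.5105118251337584), np.float64(0.17930601393648596), np.float64(-0.17627825445142728)]
15 ([0.9, 0.3, 0.5], [-0.1, -0.2, -0.0])
13 ([1.2, 0.3, 3.3], [-0.1, -2.2, -0.0])
11 ([1.3, 0.3, 6.1], [-0.1, -4.2, -0.0])
9 ([1.3, 0.3, 8.9], [-0.1, -6.2, -0.0])
7.5 ([1.3, 0.3, 11.0], [-0.1, -7.7, -0.0])
6.5 ([1.3, 0.3, 12.4], [-0.1, -8.7, -0.0])
6 ([1.2, 0.3, 13.1], [-0.1, -9.2, -0.0])
5.5 ([1.2, 0.3, 13.8], [-0.1, -9.7, -0.0])
5 ([1.1, 0.3, 14.5], [-0.1, -10.2, -0.0])
4.5 ([1.1, 0.3, 15.2], [-0.1, -10.7, -0.0])
```

Emit:
{"method": "jog_arm", "body": {
  "increments": [
    [255,[3.1,0.3,-0.5],[0,0,0]],
    [255,[3.3,0.3,1.1],[0,-1,0]],
    [255,[3.4,0.3,2.5],[0,-2,0]],
    [255,[3.5,0.3,3.9],[0,-3,0]],
    [255,[3.5,0.3,5.3],[0,-4,0]],
    [255,[3.5,0.3,6.7],[0,-5,0]],
    [255,[3.5,0.3,8.1],[0,-6,0]],
    [255,[3.5,0.3,8.1],[0,-6,0]]
  ]
}}

```text
time_s: 14.4
ee_pos: [0.5077, 0.1783, 0.0718]
tool_rot: [-3.141, -0.157, -0.176]
wrist_force: [-0.0, -1.0, -2.4]
opening: 0.0092
```

```bash
python3 - <<'E'
from h import *
overlay("t4")
E
```

```text
[0.5077 0.1783 0.0718] [-3.1414 -0.1567 -0.1764] [-0.  -1.  -2.4] 0.0092
```

View pics/t4_top.png

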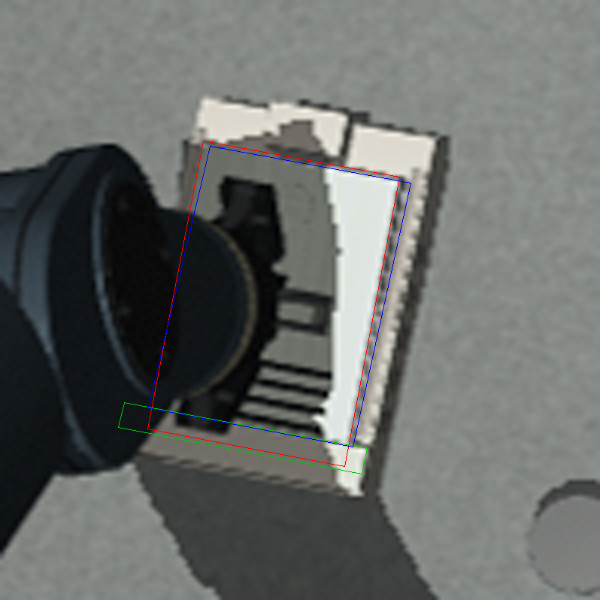

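View pics/t4_scene.png

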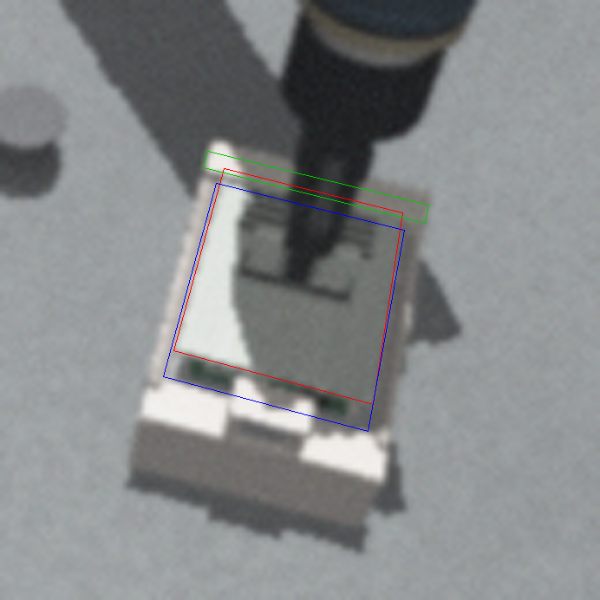

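Emit:
{"method": "jog_arm", "body": {
  "increments": [
    [255,[0,0,0.7],[0,-0.5,0]],
    [255,[0,0,1.4],[0,-1,0]],
    [255,[0,0,2.1],[0,-1.5,0]],
    [255,[0,0,2.1],[0,-1.5,0]]
  ]
}}

```text
time_s: 15.0
ee_pos: [0.5079, 0.1783, 0.0698]
tool_rot: [-3.141, -0.131, -0.176]
wrist_force: [-0.9, 0.5, -1.7]
opening: 0.009
```

Emit:
{"method": "jog_arm", "body": {
  "increments": [
    [255,[0,0,0.7],[0,-0.5,0]],
    [255,[0,0,1.4],[0,-1,0]],
    [255,[0,0,1.4],[0,-1,0]]
  ]
}}

```text
time_s: 15.38
ee_pos: [0.5081, 0.1783, 0.0684]
tool_rot: [-3.141, -0.113, -0.176]
wrist_force: [0.7, -1.1, -1.9]
opening: 0.0088
```

Emit:
{"method": "jog_arm", "body": {
  "increments": [
    [255,[0,0,0.4],[0,-0.3,0]],
    [255,[0,0,0.8],[0,-0.6,0]],
    [255,[0,0,0.8],[0,-0.6,0]]
  ]
}}

```text
time_s: 15.75
ee_pos: [0.5081, 0.1783, 0.0676]
tool_rot: [-3.141, -0.103, -0.176]
wrist_force: [0.3, -0.2, -2.5]
opening: 0.0086
```

Emit:
{"method": "jog_arm", "body": {
  "increments": [
    [255,[0,0,0.4],[0,-0.3,0]],
    [255,[0,0,0.8],[0,-0.6,0]],
    [255,[0,0,0.8],[0,-0.6,0]]
  ]
}}

```text
time_s: 16.12
ee_pos: [0.5079, 0.1784, 0.0668]
tool_rot: [-3.141, -0.092, -0.176]
wrist_force: [-1.1, 0.2, -0.7]
opening: 0.0086
```

Emit:
{"method": "jog_arm", "body": {
  "increments": [
    [255,[0,0,0.4],[0,-0.3,0]],
    [255,[0,0,0.8],[0,-0.6,0]],
    [255,[0,0,0.8],[0,-0.6,0]]
  ]
}}

```text
time_s: 16.5
ee_pos: [0.5078, 0.1785, 0.0661]
tool_rot: [-3.141, -0.081, -0.176]
wrist_force: [-4.9, 1.3, 2.6]
opening: 0.0088
```

```bash
python3 - <<'E'
from h import *
overlay("t5")
E
```

```text
[0.5078 0.1785 0.0661] [-3.1414 -0.0812 -0.1757] [-4.9  1.3  2.6] 0.0088
```

View pics/t5_top.png

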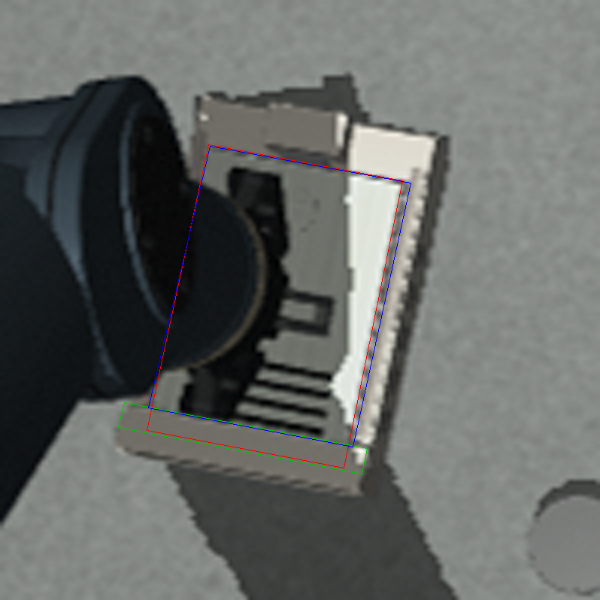

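View pics/t5_scene.png

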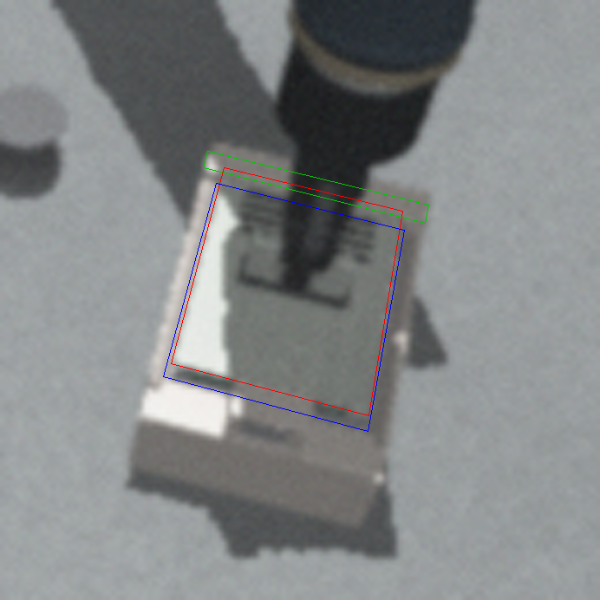

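Emit:
{"method": "jog_arm", "body": {
  "increments": [
    [220,[0,0,0],[0,0,0]],
    [190,[0,0,0],[0,0,0]],
    [165,[0,0,0],[0,0,0]],
    [165,[0,0,0],[0,0,0]],
    [165,[0,0,0],[0,0,0]]
  ]
}}

```text
time_s: 17.23
ee_pos: [0.5083, 0.1783, 0.0661]
tool_rot: [-3.141, -0.082, -0.176]
wrist_force: [-0.9, 0.9, -0.6]
opening: 0.0302
```

Emit:
{"method": "jog_arm", "body": {
  "increments": [
    [165,[0,0,-10],[0,0,0]],
    [165,[0,0,-30],[0,0,0]],
    [165,[0,0,-60],[0,0,0]],
    [165,[0,0,-60],[0,0,0]]
  ]
}}

```text
time_s: 17.73
ee_pos: [0.5044, 0.1797, 0.1283]
tool_rot: [-3.139, -0.085, -0.176]
wrist_force: [0.1, -0.2, 0.2]
opening: 0.03
```

```bash
python3 - <<'E'
from h import *
overlay("t6",False)
E
```

```text
[0.5044 0.1797 0.1283] [-3.1389 -0.0852 -0.176 ] [ 0.1 -0.2  0.2] 0.03
```

View pics/t6_top.png

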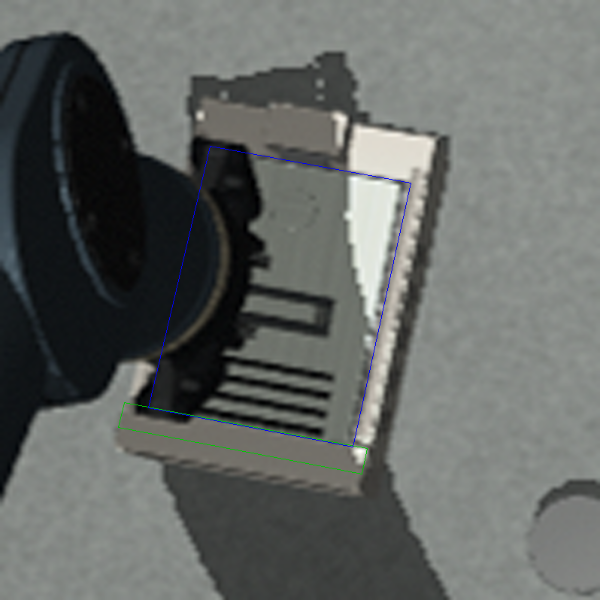

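View pics/t6_scene.png

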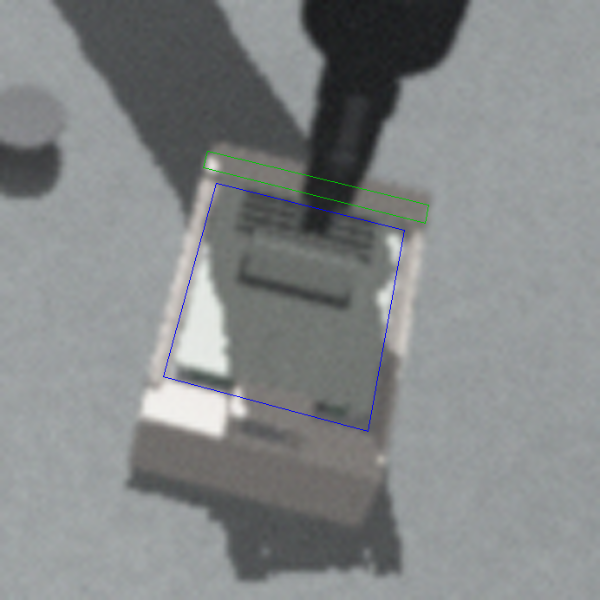

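```bash
python3 - <<'E'
from h import *
p,r,s=st()
o,Rc=coverpose(np.array([.5078,.1785,.0661]),R.from_euler("xyz",[-3.1414,-.0812,-.1757]))
b=o+Rc.apply([.053,0,.006]);print(b)
f=cam("top");print((proj(f,o+Rc.apply([.055,0,.006]))-[85,130])*4)
for z in(.02,.005):print(delta(p,r,b+[0,0,z],toolR(PH[2],.02)))
E
```

```text
[0.56018661 0.1702159  0.0679073 ]
[[293.49526524 204.46345721]]
([54.3, -0.8, 43.0], [-0.1, -3.6, 0.0])
([53.0, -0.8, 57.9], [-0.1, -3.6, 0.0])
```

Emit:
{"method": "jog_arm", "body": {
  "increments": [
    [255,[15,0,0],[0,-1,0]],
    [255,[35,-0.5,0],[0,-3,0]],
    [255,[54,-0.8,5],[0,-3.6,0]],
    [255,[54.3,-0.8,20],[0,-3.6,0]],
    [255,[54.3,-0.8,40],[0,-3.6,0]],
    [255,[54.3,-0.8,43],[0,-3.6,0]],
    [255,[54.3,-0.8,43],[0,-3.6,0]]
  ]
}}

```text
time_s: 18.75
ee_pos: [0.5594, 0.17, 0.0871]
tool_rot: [3.141, -0.018, -0.176]
wrist_force: [-0.1, 0.2, 0.1]
opening: 0.0002
```

```bash
python3 - <<'E'
from h import *
overlay("t7",False)
E
```

```text
[0.5594 0.17   0.0871] [ 3.1412 -0.0181 -0.1756] [-0.1  0.2  0.1] 0.0002
```

View pics/t7_scene.png

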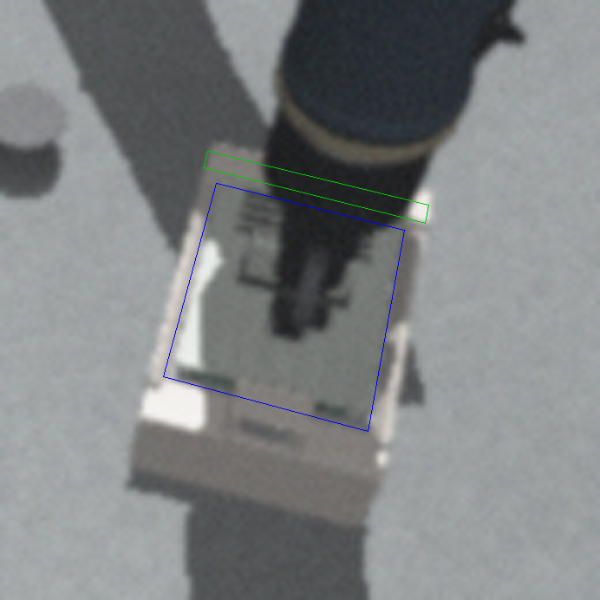

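View pics/t7_top.png

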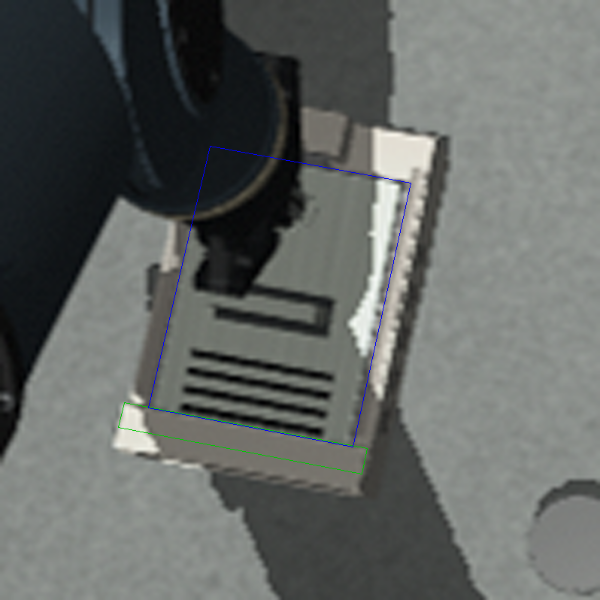

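Emit:
{"method": "jog_arm", "body": {
  "increments": [
    [255,[0,0,8],[0,0,0]],
    [255,[0,0,15],[0,0,0]],
    [255,[0,0,18],[0,0,0]],
    [255,[0,0,20],[0,0,0]],
    [255,[0,0,20],[0,0,0]]
  ]
}}

```text
time_s: 19.48
ee_pos: [0.5604, 0.1698, 0.0675]
tool_rot: [-3.141, -0.019, -0.176]
wrist_force: [-1.6, -0.9, 0.7]
opening: -0.0001
```

Emit:
{"method": "jog_arm", "body": {
  "increments": [
    [255,[0,0,1],[0,0,0]],
    [255,[0,0,2],[0,0,0]],
    [255,[0,0,3],[0,0,0]],
    [255,[0,0,3],[0,0,0]]
  ]
}}

```text
time_s: 19.98
ee_pos: [0.5607, 0.1699, 0.0648]
tool_rot: [-3.141, -0.019, -0.176]
wrist_force: [-2.1, 0.3, 5.2]
opening: 0.0002
```

Emit:
{"method": "jog_arm", "body": {
  "increments": [
    [255,[0,0,1],[0,0,0]],
    [255,[0,0,2],[0,0,0]],
    [255,[0,0,3],[0,0,0]],
    [255,[0,0,3],[0,0,0]]
  ]
}}

```text
time_s: 20.48
ee_pos: [0.5611, 0.1699, 0.062]
tool_rot: [-3.141, -0.02, -0.176]
wrist_force: [0.5, 0.3, -0.2]
opening: 0.0001
```

Emit:
{"method": "jog_arm", "body": {
  "increments": [
    [255,[0,0,1],[0,0,0]],
    [255,[0,0,2],[0,0,0]],
    [255,[0,0,3],[0,0,0]],
    [255,[0,0,3],[0,0,0]]
  ]
}}

```text
time_s: 20.98
ee_pos: [0.5603, 0.1697, 0.0581]
tool_rot: [3.141, -0.018, -0.176]
wrist_force: [-0.5, -0.3, 0.0]
opening: -0.0001
```

Emit:
{"method": "jog_arm", "body": {
  "increments": [
    [255,[0,0,1],[0,0,0]],
    [255,[0,0,2],[0,0,0]],
    [255,[0,0,3],[0,0,0]],
    [255,[0,0,3],[0,0,0]]
  ]
}}

```text
time_s: 21.48
ee_pos: [0.5607, 0.1698, 0.0562]
tool_rot: [-3.141, -0.019, -0.176]
wrist_force: [-2.7, -0.3, 9.8]
opening: 0.0002
```

Emit:
{"method": "jog_arm", "body": {
  "increments": [
    [255,[0,0,1],[0,0,0]],
    [255,[0,0,2],[0,0,0]],
    [255,[0,0,3],[0,0,0]],
    [255,[0,0,3],[0,0,0]]
  ]
}}

```text
time_s: 21.98
ee_pos: [0.5607, 0.1698, 0.0559]
tool_rot: [-3.139, -0.02, -0.176]
wrist_force: [-13.6, -1.7, 44.8]
opening: -0.0002
```

The stop at z = 0.056 m matches the seated boss height (50 + 6 mm). I'll back off and check.

Emit:
{"method": "jog_arm", "body": {
  "increments": [
    [255,[0,0,-6],[0,0,0]],
    [255,[0,0,-30],[0,0,0]],
    [255,[0,0,-80],[0,0,0]],
    [255,[0,0,-130],[0,0,0]],
    [255,[0,0,-150],[0,0,0]]
  ]
}}

```text
time_s: 22.6
ee_pos: [0.559, 0.1704, 0.2054]
tool_rot: [-3.139, -0.022, -0.176]
wrist_force: [-0.2, 0.3, -0.7]
opening: 0.0002
```

Emit:
{"method": "jog_arm", "body": {
  "increments": [
    [255,[0,50,0],[0,0,0]],
    [255,[0,100,0],[0,0,0]],
    [255,[0,150,0],[0,0,0]],
    [255,[0,200,0],[0,0,0]],
    [255,[0,250,0],[0,0,0]],
    [255,[0,300,0],[0,0,0]],
    [255,[0,300,0],[0,0,0]],
    [255,[0,300,0],[0,0,0]]
  ]
}}

```text
time_s: 23.6
ee_pos: [0.5055, -0.1248, 0.2022]
tool_rot: [-3.141, -0.019, -0.176]
wrist_force: [-0.0, -0.2, -0.5]
opening: -0.0001
```

```bash
python3 - <<'E'
from h import *
PHn=[.5105,.1793,PH[2]]
for c,(y0,y1,x0,x1) in(("top",(145,265,100,220)),("scene",(150,250,285,385))):
    f=cam(c);sc=600/(x1-x0);im=cv2.resize(f["pixels"][y0:y1,x0:x1,::-1],(600,600),interpolation=cv2.INTER_CUBIC)
    cv2.imwrite(f"pics/f_{c}_clean.png",im)
    rawf=f["pixels"][:,:,::-1];cv2.imwrite(f"pics/f_{c}_full.png",cv2.resize(rawf,(800,600)))
    for tl,col in((0,(0,0,255)),(.04,(255,0,255))):
        Rc=R.from_euler("y",-tl);P=Rc.apply(np.array([[-5,-30,34],[5,-30,34],[5,30,34],[-5,30,34]])/1000+[.08,0,0])+[-.08,0,.05]
        k=((proj(f,T(PHn,P))-[x0,y0]+.5)*sc-.5).round().astype(int);cv2.polylines(im,[k],True,col,1)
    cv2.imwrite(f"pics/f_{c}.png",im)
E
```

```text
(no output)
```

View pics/f_top.png

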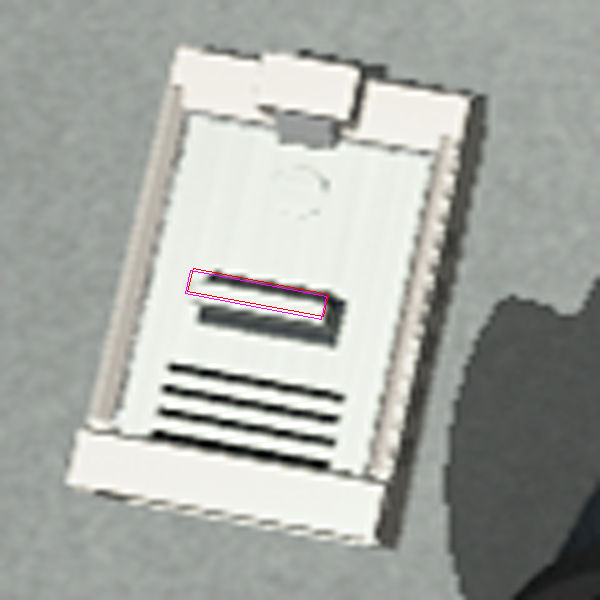

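View pics/f_scene.png

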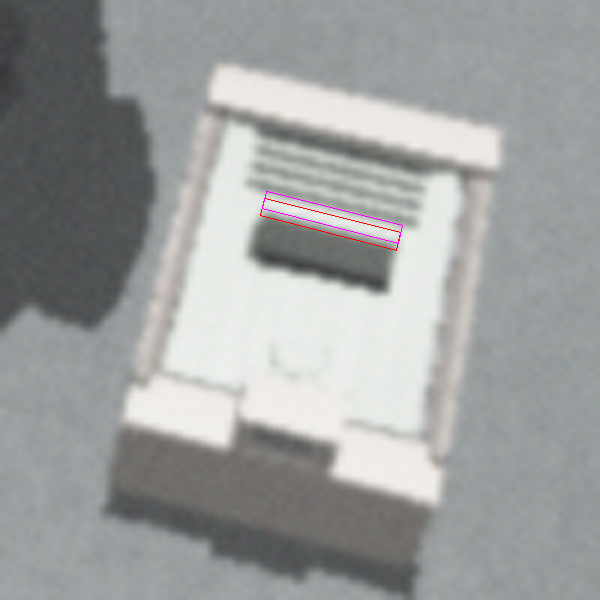

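View pics/f_top_full.png

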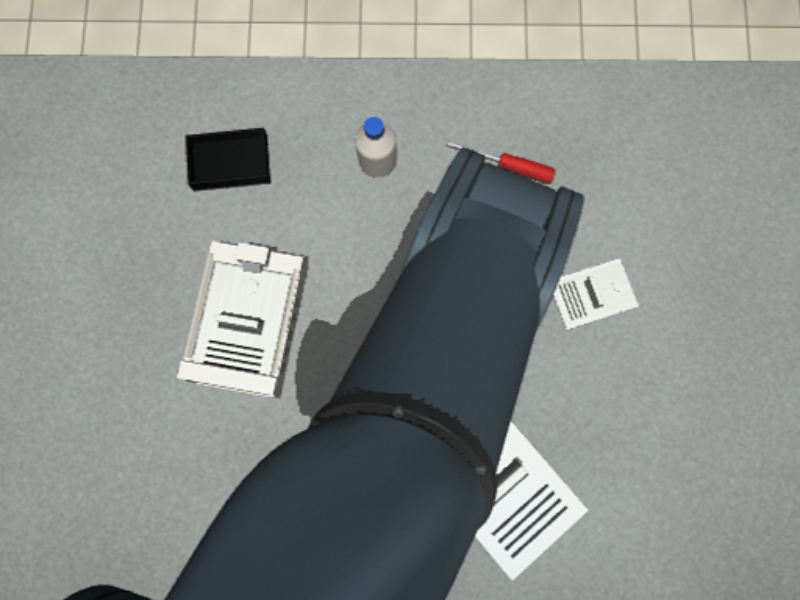

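```bash
python3 - <<'E'
from h import *
print(finish_job(), read_state()["time_s"])
E
```

```text
the job is handed in; nothing more can be done
the job is handed in; nothing more can be done
```

The cover is back in the housing, flat and latched, and I've handed the job in at about 24 s of the 50 s allowed.

**What I did:** I picked up the medium plate (measured 160 x 110 mm) by its rib and tilted it 15°. I slid the vented edge under the lip until it met the back wall, then eased it back about 1 mm. I lowered the other edge until it rested on the catch at about 0.08 rad, let go, and pressed the boss with the closed fingers.

**Final checks:**
- **Seating:** The boss stopped at z = 56 mm, which is its height with the cover fully home.
- **Catch:** In the top picture it is over the cover's edge, in the same place as before I started.
- **Bystanders:** In the last top picture the tray, bottle, screwdriver and small plate had not moved. The arm hid the spool and part of the large plate. The spool last showed in place just before the press. The large plate was only partly in view after I lifted the cover, and I didn't touch either.

**What disagreed or went over:**
- **Press force:** The last press step reached about 45 N at the fingertips. That is more than needed; the 40 N limit is stated for the arm and gripper body, and the 120 N wrist limit was not approached.
- **Housing position:** The two cameras differed by up to 5 mm on the housing's x position. Feeling for the back wall put it about 2 mm beyond my first estimate.
- **Rib outline:** In the final top picture my predicted rib outline was about 3 mm off the real one. I took this as calibration error, because the cover looks seated evenly.

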